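# Lower the heavy hood of a food warmer and press it shut

## Robot

A 6-joint arm with a two-finger parallel gripper is mounted at the origin on the work surface. World frame = base frame: x ahead of the robot, y to its left, z up, the work surface at z = 0. Lengths are in m, angles in degrees, forces in N, time in s.
With the tool pointing down it reaches from about 0.4 to 0.825 m from the base axis. Payload 7 kg.
Tool frame: the origin (TCP) lies at the very end of the fingers, on their centre line; the grasp point (between the pads) lies 19 mm behind it; z points along the fingers, y is the line along which they close (so a half turn about z gives the same grasp; the last joint's range is limited). The gripper opens to 88 mm and grips with 3 to 60 N. Pads are 19 mm wide; open, the fingers measure 130 mm over their backs; the gripper's body (78 mm by 193 mm) begins 47 mm behind the grasp point.
Start: joints at [86.694, 20.546, 0.682, 0, -70.136, -16.507], TCP at [0.229, 0.635, 0.227] pointing down, gripper open.
Joint ranges: [-176.03, 176.03], [-82.01, 121.73], [-58.28, 71.71], [-173.87, 95.51], [-174.79, -0.11], [-173.66, 173.66]. Speed limits (degrees/s): [136.94, 136.94, 172.46, 180, 180, 180].

## Interface

Orientations are given as [roll, pitch, yaw] about the fixed x, y, z axes, in that order (R = Rz(yaw) Ry(pitch) Rx(roll)).
In Python, from plant import r gives the robot as it stands. The module is installed in compiled form; this text tells all that it offers.
- The arm moves only by the tool jog_arm, never from a script. Its arguments are lists of equal length, an entry for each row: "travel": the shift along the tool's x, y, z each as a share of 50 cm, from -1 to 1, a list of three; "dr": the turn, a rotation vector about the tool's x, y, z each as a share of 360 degrees, from -1 to 1, a list of three; "claw": the opening, from 0 (shut) to 1 (fully open). A call has exactly 10 rows; each row is the pose to reach, as a shift and turn from the pose commanded when the call began, along the tool's axes at that moment, turning the shorter way round; what a row does not reach only later rows make up. A row lasts 1/8 s, in which the tool goes at most 62.5 mm and 10.7 degrees, less where a joint would pass 70% of its speed; a pose out of reach is approached as far as the arm can. A call with a number of a shift or a turn outside -1 to 1 is refused whole. A call with a gripper value outside its range is refused whole. The fingers move at their own pace and stop on an object; "newtons" is the grip in N (left out, the last holds). Time passes only in rows, so rows that repeat a pose let the fingers close, or fill a call up. It gives the time, the measured TCP pose, the force, the opening and the grip force at its end, in the units of the state.
- r.get_state(): the state, without advancing time (a new reading comes with each control period).
- r.capture(name): name is "scene" or "top"; returns a dict with "pixels" (400x640x3 uint8, red, green, blue), "range_z" (400x640 float32, m along the optical axis (not along the pixel's ray), 0 where there is no reading), "fx", "fy", "cx", "cy" (pixels), "dist_coeffs" ([k1, k2, p1, p2, k3] as OpenCV has them; the pictures are not rectified), "position" and "attitude" of the camera in the world. Camera axes: x right, y up, looking along -z (the intrinsics and any distortion apply to the point x, -y, -z); pixel columns grow to the right and rows downward; lengths in m; the calibration is good to about 2 mm. A picture is of the moment at which its call begins.
- r.close_job(): hands the job in; it is judged then, once.
Trained networks look in the newest picture that a camera, given by its name, has taken for a name from the list of things; names that differ only in an ending like _2 or _b are one class to them, and where a whole thing is asked for, a point or a joint stands for the part that bears it (a point fixed in the world has none). Each returns a list of dicts, best first, with "conf" (0 to 1); they miss things now and then, are a little off and sometimes report something else, mostly with a low value. They report only what shows in the picture. A call takes as long as a camera call.
- r.boxes_of(name, camera): "extent" ([left, top, right, bottom] in pixels, round what is visible of it).
- r.regions_of(name, camera): "pixels" (400x640 bool, what is visible of it) and "extent" ([left, top, right, bottom] in pixels, round what is visible of it).
- r.tip_of(name, camera): "at" ([column, row] in pixels: a listed point, or the origin of a listed thing).
The state is a dict: "time_s": time; "joints": joint angles; "qd": joint speeds; "joint_torque": joint torques, N m; "tcp_pos": TCP position; "eef_rot": TCP orientation; "contact_force": force on the tool from outside, world axes, zero at the start; "moment": the same for the moment, N m; "gripper_width": finger opening in m; "gripper_force": force on a finger pad.
Only numpy, scipy, OpenCV 4.12 (cv2) and the standard library are available. Lean on these libraries where they do the work, as an engineer would, in place of code of your own. Each camera call takes 0.05 s, during which the arm holds its last target. There are 200 camera calls.

## Task

The hood of the food warmer is standing open. Lower it by its handle under control, without letting it drop or slam, until it rests on its spring catch. Let go of the handle, then press its top down with closed fingers until you feel the catch snap, and no harder, so that it stays shut; leave the bottle, jar and bowl where they are.

Things in the scene. Friction and masses are not known exactly. Their poses are not given: they have to be found in the camera images.
- warmer: Fixed stainless food warmer: an open tub 200 mm deep (x), 300 mm wide (y), 80 mm high. Origin at the centre of its underside; its own +x points to the hinge side (away from the robot), z up. Its sides stay put.
- cover (a joint): Angle of the hood about its hinge, rad: 0 level, 1.05 to 1.3 at the start (standing open), falling as it closes. Hood about 0.9 kg, 316 mm wide; front face 210 mm from the hinge axis. Lowered and let go, it rests ajar on a spring catch, at 0.065 to 0.22 rad. Latched it lies anywhere from -0.035 to 0.055: the catch is set differently in each warmer.
- hinge (a point): Point on the hinge axis, at the middle of its length, 92 mm above the table. The axis runs along the warmer's own y. The stiff hinge holds the hood above roughly 1.0 rad; below that it may fall by its own weight, so it must be held on the way down.
- bar (a point): Centre of the hood's handle: straight round black bar, 14 mm thick, 136 mm long, parallel to the hinge, 260 mm from it; 8 mm above the hinge axis when the hood is level. Two 10 mm arms hold its ends (118 mm free between them); 43 mm of free air between bar and the hood's front face. It turns with the hood and can turn between gripping pads.
- press (a point): Point on the hood's top face, mid-width, 185 mm from the hinge, 16 mm above the axis when level: press here. From ajar, latching takes 15 to 30 mm of travel: resistance grows from 2 N to 6 to 12 N, then vanishes as the catch snaps and the hood drops about 3 mm onto a rubber buffer (20 N per mm). Stop there: over 15 N strains it. Where this happens can only be felt.
- sauce: Bystander: bottle 58 mm in diameter, 190 mm tall, standing beside the warmer; origin at the centre of its underside.
- jar: Bystander: jar 60 mm in diameter, 100 mm tall, beside the warmer; origin at the centre of its underside.
- bowl: Bystander: steel bowl 150 mm in diameter, 70 mm high, on the other side of the warmer; origin at the centre of its underside.

How it is judged (in metres and radians):
On the way:
1. the hood has been brought down to near its catch (value of joint cover between 0.06 and 0.25 rad), for 0.1 s.
At the end, for the whole second after the job is handed in: The hood is latched (below 0.06 rad; unlatched it rests higher) and at rest; bottle, jar and bowl upright and within 30 mm of where they stood (value of joint cover below 0.06 rad and velocity of joint cover between -0.05 and 0.05 rad/s); the robot touches nothing.
It fails at once if the hood falls or is slammed: it comes down onto the catch (below 0.5 rad) faster than 0.8 rad/s (value of joint cover between 0.23 and 0.5 rad and velocity of joint cover below -0.8 rad/s).
It fails at once if the hood, pressed down that far (below 0.06 rad), is leaned on or gripped with more than 15 N (value of joint cover below 0.06 rad and contact force between the arm and cover above 15 N).
It fails at once if a bystander is moved by more than 30 mm or tipped (distance of any of sauce, jar, bowl from where it was at the start of the episode above 0.03 m or angle between any of sauce, jar, bowl's own z axis and vertical above 0.3 rad).
It also fails if it takes over 72 s, if anything falls off the work surface, if the arm or the gripper's body presses on something with over 40 N, if the wrist force passes 120 N, or if a joint passes its speed limit or range.

## Working session

There is one attempt and no reset: what is moved stays moved. The work goes in short steps, Python scripts to look and compute and a tool call to move; the robot and the scene stay as the last step left them, time stands still between calls to the robot, and variables do not carry over. Pictures are saved under pics/ and viewed, at most 10 in all, crops included, and the job is handed in when it is done.

Besides the shell and the picture viewer there is one more tool, called after "Emit:" by a JSON object that holds its "method" and its "body". jog_arm: Moves the arm, as the interface text tells. Its arguments: {"type":"object","properties":{"travel":{"type":"array"},"dr":{"type":"array"},"claw":{"type":"array"},"newtons":{"type":"number"}},"required":["travel","dr","claw"]}

```bash
mkdir -p pics
cat > h.py <<'E'
import numpy as np,cv2
from scipy.spatial.transform import Rotation as R
from plant import r
def Rot(a):
    a=np.array(a,float)
    if a.shape==(3,3): return a
    if a.size==4: return R.from_quat(a).as_matrix()
    return R.from_euler('xyz',a,degrees=True).as_matrix()
def world(c,uv,z=None):
    uv=np.array(uv,float).reshape(-1,2)
    K=np.array([[c['fx'],0,c['cx']],[0,c['fy'],c['cy']],[0,0,1]])
    n=cv2.undistortPoints(uv.reshape(-1,1,2),K,np.array(c['dist_coeffs'],float)).reshape(-1,2)
    if z is None:
        z=np.array([c['range_z'][int(round(v)),int(round(u))] for u,v in uv])
    p=np.c_[n[:,0]*z,-n[:,1]*z,-z]
    return p@Rot(c['attitude']).T+np.array(c['position'])
E
python3 - <<'E'
from h import *
s=r.get_state(); print({k:s[k] for k in('time_s','tcp_pos','eef_rot','contact_force','gripper_width')})
for cam in('scene','top'):
    c=r.capture(cam); cv2.imwrite(f'pics/{cam}1.png',c['pixels'][:,:,::-1])
    print(cam,c['position'],c['attitude'],c['fx'])
    for n in('hinge','bar','press','warmer','sauce','jar','bowl'):
        for d in r.tip_of(n,cam)[:2]:
            try: print(n,round(d['conf'],2),np.round(d['at']),np.round(world(c,d['at']),3))
            except Exception as e: print(n,d,e)
    for n in('bar','cover','sauce','jar','bowl'):
        for d in r.regions_of(n,cam)[:1]:
            m=d['pixels']; v,u=np.nonzero(m&(c['range_z']>0)); p=world(c,np.c_[u,v])
            print(n,'reg',round(d['conf'],2),d['extent'],len(p),np.round(np.percentile(p,[2,50,98],axis=0),3).tolist())
E
```

```text
{'time_s': 0.0, 'tcp_pos': array([0.22862738, 0.63458155, 0.22562219]), 'eef_rot': array([ 1.79905214e+02, -7.45794364e-03, -1.98176306e+01]), 'contact_force': array([-0.93759818,  1.29202294, -0.04019277]), 'gripper_width': 0.08754589730706155}
scene [0.52011875 0.7844608  0.99452689] [  39.61859295   -0.36764185 -171.77041973] 431.5175818928111
hinge 0.85 [280. 163.] [[0.735 0.01  0.16 ]]
press 0.62 [301. 120.] [[ 0.685 -0.054  0.259]]
warmer 0.56 [312. 187.] [[ 0.656 -0.029  0.028]]
warmer 0.36 [318. 127.] [[ 0.638 -0.021  0.271]]
sauce 0.87 [297. 258.] [[0.655 0.224 0.043]]
jar 0.78 [348. 263.] [[0.525 0.228 0.057]]
bowl 0.76 [315. 130.] [[ 0.642 -0.006  0.275]]
bowl 0.54 [296. 259.] [[0.658 0.223 0.035]]
bar reg 0.61 [270.1, 79.2, 324.9, 210.0] 4498 [[0.626, -0.193, 0.047], [0.686, 0.013, 0.234], [0.773, 0.118, 0.332]]
cover reg 0.73 [274.2, 73.8, 323.5, 212.7] 4458 [[0.626, -0.189, 0.101], [0.686, 0.014, 0.235], [0.772, 0.118, 0.332]]
sauce reg 0.62 [285.9, 210.6, 311.1, 267.3] 1034 [[0.632, 0.181, 0.008], [0.656, 0.214, 0.112], [0.686, 0.225, 0.192]]
jar reg 0.65 [338.9, 236.8
[... 567 characters left out ...]
24 0.184 0.1  ]]
bowl 0.63 [460. 168.] [[ 0.689 -0.317  0.006]]
bowl 0.5 [377. 169.] [[ 0.634 -0.05   0.332]]
bar reg 0.68 [283.7, 120.1, 461.3, 182.9] 7923 [[0.624, -0.197, 0.109], [0.677, -0.044, 0.263], [0.765, 0.102, 0.332]]
cover reg 0.65 [282.6, 120.1, 458.7, 187.5] 7782 [[0.624, -0.195, 0.113], [0.677, -0.042, 0.264], [0.763, 0.103, 0.332]]
sauce reg 0.84 [233.8, 160.7, 264.4, 191.8] 690 [[0.63, 0.164, 0.035], [0.65, 0.184, 0.129], [0.679, 0.214, 0.192]]
jar reg 0.95 [235.9, 222.2, 266.0, 250.6] 585 [[0.495, 0.166, 0.036], [0.521, 0.189, 0.1], [0.546, 0.217, 0.103]]
bowl reg 0.64 [438.8, 135.4, 510.2, 198.5] 2916 [[0.614, -0.397, 0.003], [0.683, -0.352, 0.029], [0.748, -0.267, 0.072]]
```

View pics/top1.png

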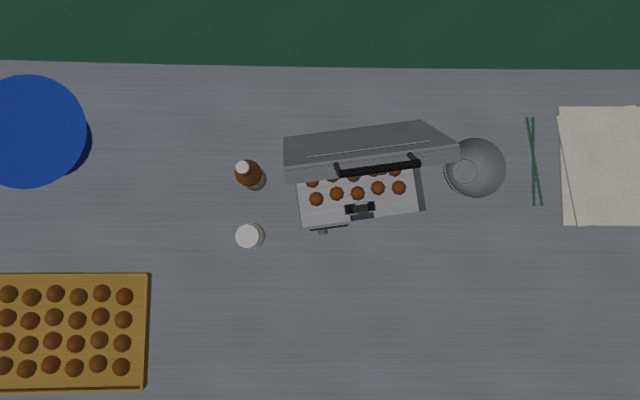

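View pics/scene1.png

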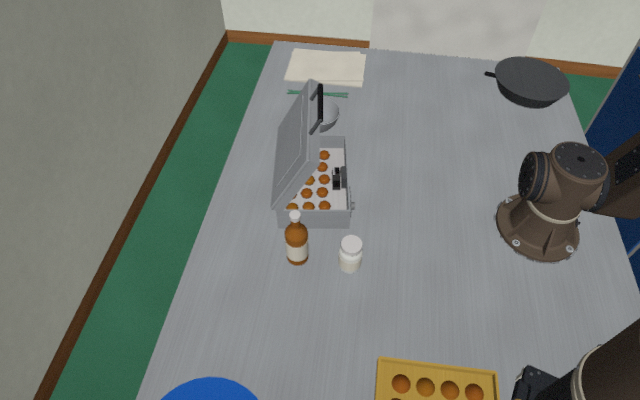

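Run:
```python
from h import *
c=r.capture('top')
v,u=np.mgrid[100:215:1,270:480:1]; uv=np.c_[u.ravel(),v.ravel()]
uv=uv[c['range_z'][uv[:,1],uv[:,0]]>0]
p=world(c,uv); px=c['pixels'][uv[:,1],uv[:,0]].astype(int)
# black pixels high up
k=(px.max(1)<70)&(p[:,2]>0.2); q=p[k]; print(k.sum(),np.round(np.percentile(q,[1,50,99],axis=0),3))
from scipy.spatial.transform import Rotation
q0=q.mean(0); w,s,vt=np.linalg.svd(q-q0); print(q0,s,vt)
# tub rim: z~.08
k=(abs(p[:,2]-.08)<.006); print('rim',k.sum(),np.round(np.percentile(p[k],[0,2,50,98,100],axis=0),3))
rect=cv2.minAreaRect(p[k][:,:2].astype(np.float32)); print(rect)
# hood top plane
d=r.regions_of('cover','top')[0]['pixels'][uv[:,1],uv[:,0]]
h=p[d&(px.max(1)>=90)&(p[:,2]>.13)]
best=None;rng=np.random.default_rng(0)
for i in range(400):
    a=h[rng.choice(len(h),3,replace=False)];n=np.cross(a[1]-a[0],a[2]-a[0]);l=np.linalg.norm(n)
    if l<1e-6: continue
    n/=l;m=abs((h-a[0])@n)<.003
    if best is None or m.sum()>best.sum():best=m
g=h[best];g0=g.mean(0);n=np.linalg.svd(g-g0)[2][2];print('plane',best.sum(),len(h),g0,n*np.sign(n[2]))
print(np.round(np.percentile(g,[0,1,99,100],axis=0),3))
```

```text
862 [[ 0.622 -0.12   0.222]
 [ 0.636 -0.055  0.33 ]
 [ 0.669  0.017  0.334]]
[ 0.63740331 -0.05370948  0.32054559] [1.26836403 0.76388914 0.19973552] [[-0.15204332  0.98813838  0.02157229]
 [ 0.14006905  0.0431477  -0.98920116]
 [-0.97839843 -0.14737982 -0.14496792]]
rim 354 [[ 0.569 -0.213  0.074]
 [ 0.57  -0.211  0.076]
 [ 0.597 -0.184  0.08 ]
 [ 0.673  0.094  0.083]
 [ 0.678  0.096  0.084]]
((0.6058666110038757, -0.05933551490306854), (0.1056620255112648, 0.30024009943008423), 7.899722576141357)Traceback (most recent call last):
  File "<stdin>", line 18, in <module>
  File "numpy/random/_generator.pyx", line 864, in numpy.random._generator.Generator.choice
ValueError: a must be a positive integer unless no samples are taken
```

The top view shows the open hood with its black bar from (337,170) to (419,162). Bottle (248,172), jar (249,236) and bowl (474,168) are all well clear. The scene view confirms the hood is open, with the hinge on the far side. Next I'll refine the hood angle and hinge position.

```bash
cat > fit.py <<'E'
from h import *
from scipy.optimize import least_squares
def fit(c,psi0=8.2,bar=True):
    v,u=np.mgrid[90:230,270:480]; uv=np.c_[u.ravel(),v.ravel()]
    uv=uv[c['range_z'][uv[:,1],uv[:,0]]>0]; p=world(c,uv); px=c['pixels'][uv[:,1],uv[:,0]].astype(int)
    return p,px,uv
E
python3 - <<'E'
from fit import *
c=r.capture('top'); p,px,uv=fit(c)
k=(px.max(1)<70)&(p[:,2]>0.322); q=p[k]
t=q-q.mean(0); d=np.linalg.svd(t)[2][0]; print('bar',len(q),q.mean(0),d,'yaw',np.degrees(np.arctan2(-d[0]*np.sign(d[1]),abs(d[1]))))
s=t@d; print('len',np.percentile(s,[1,99]),'zmax',np.percentile(q[:,2],[50,90,98]))
m=q.mean(0)+d*(np.percentile(s,1)+np.percentile(s,99))/2;print('mid',m)
h=p[(p[:,2]>.13)&(px.max(1)>70)]; print(len(h))
best=None;rng=np.random.default_rng(0)
for i in range(500):
    a=h[rng.choice(len(h),3,replace=False)];n=np.cross(a[1]-a[0],a[2]-a[0]);l=np.linalg.norm(n)
    if l<1e-6: continue
    n/=l;mm=abs((h-a[0])@n)<.003
    if best is None or mm.sum()>best.sum():best=mm
g=h[best];g0=g.mean(0);n=np.linalg.svd(g-g0,full_matrices=False)[2][2];n*=np.sign(n[2]);print('plane',best.sum(),g0,n,'tilt rad',np.arccos(n[2]),'yaw',np.degrees(np.arctan2(n[1],n[0])))
# hinge: signed 16mm below plane, at z=.092, along mid bar line
print('plane dist bar mid (top pts)',(m-g0)@n)
ex=np.array([n[0],n[1]])/np.hypot(n[0],n[1]); 
# point on warmer mid-plane: m + s*ex, z=.092, (P-g0).n=-.016
s=(-.016-(np.array([m[0],m[1],.092])-g0)@n)/(np.r_[ex,0]@n); print('hinge',m[:2]+s*ex,s)
E
```

```text
bar 707 [ 0.63463322 -0.05318     0.33041519] [-0.13904877  0.99028451 -0.00142726] yaw 7.992814589049303
len [-0.06762744  0.06769008] zmax [0.33075452 0.33263049 0.3335834 ]
mid [ 0.63462887 -0.05314898  0.33041514]
6611
plane 3973 [ 0.69712557 -0.04034482  0.22940172] [0.85654813 0.12356063 0.50105695] tilt rad 1.0459766602482696 yaw 8.208529093040667
plane dist bar mid (top pts) -0.00450005019525345
hinge [ 0.75809986 -0.03533778] 0.1247490499198292
```

Emit:
{"method": "jog_arm", "body": {"travel": [[0, 0, -0.1], [0, 0, -0.2], [0, 0, -0.3], [0, 0, -0.4], [0, 0, -0.4], [0, 0, -0.4], [0, 0, -0.4], [0, 0, -0.4], [0, 0, -0.4], [0, 0, -0.4]], "dr": [[0, 0, 0.02], [0, 0, 0.04], [0, 0, 0.06], [0, 0, 0.08], [0, 0, 0.1], [0, 0, 0.12], [0, 0, 0.14], [0, 0, 0.16], [0, 0, 0.1725], [0, 0, 0.1725]], "claw": [0.5, 0.5, 0.5, 0.5, 0.5, 0.5, 0.5, 0.5, 0.5, 0.5], "newtons": 20}}

```text
time_s: 2.7
tcp_pos: [0.2288, 0.635, 0.4266]
eef_rot: [180.0, -0.0, -81.9]
contact_force: [-0.3, -0.5, 0.6]
gripper_width: 0.0435
gripper_force: 0.0
```

Emit:
{"method": "jog_arm", "body": {"travel": [[0.1, -0.041, 0], [0.2, -0.083, 0], [0.3, -0.124, 0], [0.4, -0.166, 0], [0.5, -0.207, 0], [0.6, -0.249, 0], [0.7, -0.29, 0], [0.8, -0.331, 0], [0.886, -0.367, 0], [0.886, -0.367, 0]], "dr": [[0, 0, 0], [0, 0, 0], [0, 0, 0], [0, 0, 0], [0, 0, 0], [0, 0, 0], [0, 0, 0], [0, 0, 0], [0, 0, 0], [0, 0, 0]], "claw": [0.4, 0.4, 0.4, 0.4, 0.4, 0.4, 0.4, 0.4, 0.4, 0.4]}}

```text
time_s: 3.95
tcp_pos: [0.4738, 0.2198, 0.4269]
eef_rot: [-180.0, -0.0, -82.0]
contact_force: [-0.2, 0.4, -0.7]
gripper_width: 0.0352
gripper_force: 0.0
```

Emit:
{"method": "jog_arm", "body": {"travel": [[0.1, -0.041, 0], [0.2, -0.083, 0], [0.3, -0.124, 0], [0.4, -0.166, 0], [0.5, -0.207, 0], [0.591, -0.245, 0], [0.591, -0.245, 0], [0.591, -0.245, 0.04], [0.591, -0.245, 0.06], [0.591, -0.245, 0.06]], "dr": [[0, 0, 0], [0, 0, 0], [0, 0, 0], [0, 0, 0], [0, 0, 0], [0, 0, 0], [0, 0, 0], [0, 0, 0], [0, 0, 0], [0, 0, 0]], "claw": [0.4, 0.4, 0.4, 0.4, 0.4, 0.4, 0.4, 0.4, 0.4, 0.4]}}

```text
time_s: 5.2
tcp_pos: [0.6352, -0.0522, 0.3961]
eef_rot: [179.9, -0.0, -81.8]
contact_force: [-0.9, 0.2, 1.0]
gripper_width: 0.035
gripper_force: 0.0
```

Run:
```python
from h import *
s=r.get_state();print(s['tcp_pos'],s['eef_rot'],s['joints'])
c=r.capture('scene'); cv2.imwrite('pics/s2.png',cv2.resize(c['pixels'][40:240,220:420,::-1],None,fx=3,fy=3))
```

```text
[ 0.63523044 -0.05224635  0.3960801 ] [ 1.79929862e+02 -9.40321462e-04 -8.18211504e+01] [ 1.28081526e+01  1.39257530e+01  1.28651281e+01 -4.72418782e-03
 -8.90093601e+01 -4.62921903e+00]
```

View pics/s2.png

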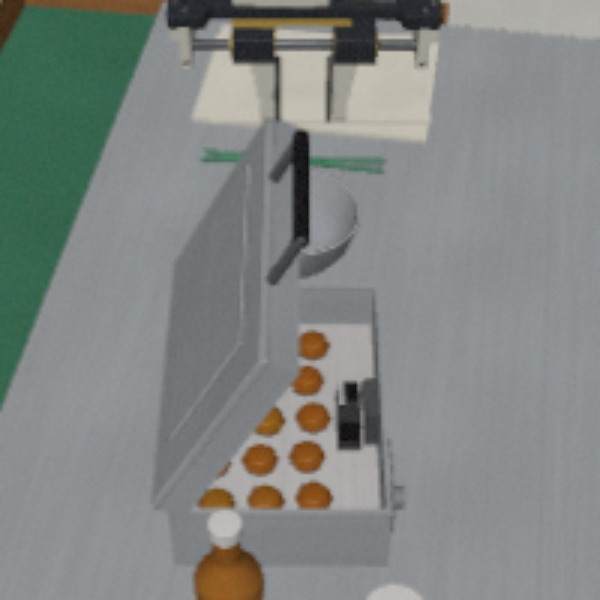

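The fingers straddle the bar, which sits at crop column about 302 against the fingers at 280 to 330. Next: descend and grip.

Emit:
{"method": "jog_arm", "body": {"travel": [[0, 0, 0.04], [0, 0, 0.08], [0, 0, 0.12], [0, 0, 0.15], [0, 0, 0.178], [0, 0, 0.178], [0, 0, 0.178], [0, 0, 0.178], [0, 0, 0.178], [0, 0, 0.178]], "dr": [[0, 0, 0], [0, 0, 0], [0, 0, 0], [0, 0, 0], [0, 0, 0], [0, 0, 0], [0, 0, 0], [0, 0, 0], [0, 0, 0], [0, 0, 0]], "claw": [0.4, 0.4, 0.4, 0.4, 0.4, 0.4, 0, 0, 0, 0], "newtons": 15}}

```text
time_s: 6.5
tcp_pos: [0.6359, -0.0531, 0.3081]
eef_rot: [-179.9, -0.0, -81.9]
contact_force: [0.0, 0.1, 1.9]
gripper_width: 0.0137
gripper_force: 15.0
```

Emit:
{"method": "jog_arm", "body": {"travel": [[0, 0.0156, 0.0083], [0, 0.0318, 0.0176], [0, 0.046, 0.027], [0, 0.0605, 0.0365], [0, 0.075, 0.0464], [0, 0.0885, 0.0572], [0, 0.102, 0.0683], [0, 0.1152, 0.0796], [0, 0.1152, 0.0796], [0, 0.1152, 0.0796]], "dr": [[0, 0, 0], [0, 0, 0], [0, 0, 0], [0, 0, 0], [0, 0, 0], [0, 0, 0], [0, 0, 0], [0, 0, 0], [0, 0, 0], [0, 0, 0]], "claw": [0, 0, 0, 0, 0, 0, 0, 0, 0, 0], "newtons": 25}}

```text
time_s: 7.75
tcp_pos: [0.5774, -0.0613, 0.2667]
eef_rot: [179.8, 0.0, -81.9]
contact_force: [-2.7, -1.2, -3.1]
gripper_width: 0.0134
gripper_force: 25.0
```

Emit:
{"method": "jog_arm", "body": {"travel": [[0, 0.0187, 0.018], [0, 0.0366, 0.037], [0, 0.0535, 0.0568], [0, 0.0694, 0.0774], [0, 0.0842, 0.0988], [0, 0.098, 0.121], [0, 0.1105, 0.1437], [0, 0.122, 0.167], [0, 0.122, 0.167], [0, 0.122, 0.167]], "dr": [[0, 0, 0], [0, 0, 0], [0, 0, 0], [0, 0, 0], [0, 0, 0], [0, 0, 0], [0, 0, 0], [0, 0, 0], [0, 0, 0], [0, 0, 0]], "claw": [0, 0, 0, 0, 0, 0, 0, 0, 0, 0]}}

```text
time_s: 9.0
tcp_pos: [0.5177, -0.0697, 0.1836]
eef_rot: [179.9, 0.0, -81.9]
contact_force: [1.1, 2.4, -6.2]
gripper_width: 0.0133
gripper_force: 25.0
```

Emit:
{"method": "jog_arm", "body": {"travel": [[0, 0.0045, 0.0115], [0, 0.009, 0.023], [0, 0.0132, 0.0345], [0, 0.017, 0.0455], [0, 0.0205, 0.056], [0, 0.0245, 0.067], [0, 0.028, 0.078], [0, 0.0312, 0.0882], [0, 0.0312, 0.0882], [0, 0.0312, 0.0882]], "dr": [[0, 0, 0], [0, 0, 0], [0, 0, 0], [0, 0, 0], [0, 0, 0], [0, 0, 0], [0, 0, 0], [0, 0, 0], [0, 0, 0], [0, 0, 0]], "claw": [0, 0, 0, 0, 0, 0, 0, 0, 0, 0], "newtons": 12}}

```text
time_s: 10.25
tcp_pos: [0.5026, -0.072, 0.1398]
eef_rot: [180.0, 0.0, -81.9]
contact_force: [0.6, 2.8, -5.7]
gripper_width: 0.0134
gripper_force: 12.0
```

Emit:
{"method": "jog_arm", "body": {"travel": [[0, 0.001, 0.004], [0, 0.002, 0.008], [0, 0.003, 0.012], [0, 0.004, 0.016], [0, 0.005, 0.021], [0, 0.0058, 0.0252], [0, 0.0058, 0.0252], [0, 0.0058, 0.0252], [0, 0.0058, 0.0252], [0, 0.0058, 0.0252]], "dr": [[0, 0, 0], [0, 0, 0], [0, 0, 0], [0, 0, 0], [0, 0, 0], [0, 0, 0], [0, 0, 0], [0, 0, 0], [0, 0, 0], [0, 0, 0]], "claw": [0, 0, 0, 0, 0, 0, 0, 0, 0, 0]}}

```text
time_s: 11.5
tcp_pos: [0.4999, -0.0724, 0.1274]
eef_rot: [180.0, 0.0, -81.9]
contact_force: [-0.9, 3.9, -3.3]
gripper_width: 0.0138
gripper_force: 12.0
```

Emit:
{"method": "jog_arm", "body": {"travel": [[0, 0.0005, 0.003], [0, 0.0005, 0.006], [0, 0.001, 0.009], [0, 0.0015, 0.012], [0, 0.002, 0.016], [0, 0.002, 0.016], [0, 0.002, 0.016], [0, 0.002, 0.016], [0, 0.002, 0.016], [0, 0.002, 0.016]], "dr": [[0, 0, 0], [0, 0, 0], [0, 0, 0], [0, 0, 0], [0, 0, 0], [0, 0, 0], [0, 0, 0], [0, 0, 0], [0, 0, 0], [0, 0, 0]], "claw": [0, 0, 0, 0, 0, 0, 0, 0, 0, 0]}}

```text
time_s: 12.75
tcp_pos: [0.4985, -0.0726, 0.1196]
eef_rot: [180.0, -0.0, -81.9]
contact_force: [-3.7, 4.7, 0.3]
gripper_width: 0.0134
gripper_force: 12.0
```

Emit:
{"method": "jog_arm", "body": {"travel": [[0, 0, 0], [0, 0, 0], [0, 0, 0], [0, 0, -0.03], [0, 0, -0.08], [0, 0, -0.14], [0, 0, -0.2], [0, 0, -0.2], [0, 0, -0.2], [0, 0, -0.2]], "dr": [[0, 0, 0], [0, 0, 0], [0, 0, 0], [0, 0, 0], [0, 0, 0], [0, 0, 0], [0, 0, 0], [0, 0, 0], [0, 0, 0], [0, 0, 0]], "claw": [0.35, 0.35, 0.35, 0.35, 0.35, 0.35, 0.35, 0.35, 0, 0]}}

```text
time_s: 14.0
tcp_pos: [0.4984, -0.0726, 0.219]
eef_rot: [179.9, 0.0, -81.9]
contact_force: [-0.8, 0.4, 0.1]
gripper_width: 0.0159
gripper_force: 0.0
```

Run:
```python
from fit import *
s=r.get_state();print(s['time_s'],s['tcp_pos'],s['contact_force'],s['gripper_width'])
c=r.capture('top'); cv2.imwrite('pics/t3.png',cv2.resize(c['pixels'][100:280,240:500,::-1],None,fx=3,fy=3))
print([(np.round(d['at']),np.round(world(c,d['at']),3),d['conf']) for d in r.tip_of('press','top')[:2]])
p,px,uv=fit(c)
# hood plane by columns away from gripper (y far)
ex=np.array([.990,.139]);q=p-np.array([.752,-.0366,.092]);a=-(q[:,:2]@ex);b=q[:,:2]@np.array([-.139,.99])
k=(a>.03)&(a<.2)&(abs(b)>.11)&(abs(b)<.15)&(q[:,2]>0)&(q[:,2]<.08);print(k.sum(),np.polyfit(a[k],q[k,2],1))
```

```text
14.0 [ 0.49843871 -0.07258209  0.21900435] [-0.78980466  0.42905246  0.0584187 ] 0.015914954016855432
[(array([364., 210.]), array([[ 0.566, -0.03 ,  0.326]]), 0.84)]
2785 [0.14787    0.01661841]
```

View pics/t3.png

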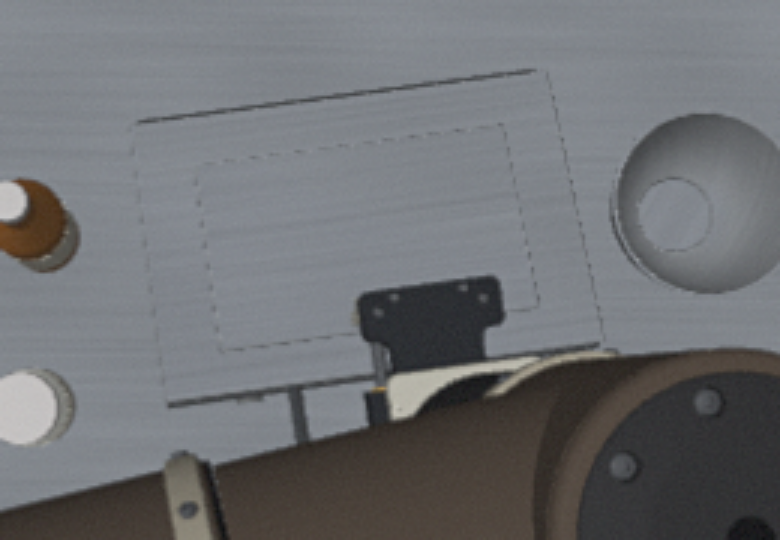

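The hood rests ajar at about 0.147 rad. The fit plane puts the press surface at z ≈ 0.135. The picture shows hood, bottle, jar and bowl undisturbed. Next: move above the press point with the fingers closed.

Emit:
{"method": "jog_arm", "body": {"travel": [[0, -0.05, 0], [0, -0.1, 0], [0, -0.15, 0], [0, -0.15, 0.03], [0, -0.15, 0.06], [0, -0.15, 0.09], [0, -0.15, 0.12], [0, -0.15, 0.14], [0, -0.15, 0.148], [0, -0.15, 0.148]], "dr": [[0, 0, 0], [0, 0, 0], [0, 0, 0], [0, 0, 0], [0, 0, 0], [0, 0, 0], [0, 0, 0], [0, 0, 0], [0, 0, 0], [0, 0, 0]], "claw": [0, 0, 0, 0, 0, 0, 0, 0, 0, 0]}}

```text
time_s: 15.35
tcp_pos: [0.5732, -0.062, 0.1456]
eef_rot: [180.0, -0.0, -81.9]
contact_force: [0.3, -0.7, 0.8]
gripper_width: 0.0003
gripper_force: 0.0
```

Emit:
{"method": "jog_arm", "body": {"travel": [[0, 0, 0.002], [0, 0, 0.004], [0, 0, 0.006], [0, 0, 0.008], [0, 0, 0.01], [0, 0, 0.012], [0, 0, 0.014], [0, 0, 0.016], [0, 0, 0.016], [0, 0, 0.016]], "dr": [[0, 0, 0], [0, 0, 0], [0, 0, 0], [0, 0, 0], [0, 0, 0], [0, 0, 0], [0, 0, 0], [0, 0, 0], [0, 0, 0], [0, 0, 0]], "claw": [0, 0, 0, 0, 0, 0, 0, 0, 0, 0]}}

```text
time_s: 16.6
tcp_pos: [0.5732, -0.0619, 0.1376]
eef_rot: [-180.0, 0.0, -81.9]
contact_force: [0.8, -0.1, 1.1]
gripper_width: 0.0005
gripper_force: 0.0
```

Emit:
{"method": "jog_arm", "body": {"travel": [[0, 0, 0.002], [0, 0, 0.004], [0, 0, 0.006], [0, 0, 0.008], [0, 0, 0.01], [0, 0, 0.01], [0, 0, 0.01], [0, 0, 0.01], [0, 0, 0.01], [0, 0, 0.01]], "dr": [[0, 0, 0], [0, 0, 0], [0, 0, 0], [0, 0, 0], [0, 0, 0], [0, 0, 0], [0, 0, 0], [0, 0, 0], [0, 0, 0], [0, 0, 0]], "claw": [0, 0, 0, 0, 0, 0, 0, 0, 0, 0]}}

```text
time_s: 17.85
tcp_pos: [0.5733, -0.0619, 0.1325]
eef_rot: [-180.0, 0.0, -81.9]
contact_force: [0.6, 0.0, 0.6]
gripper_width: 0.0003
gripper_force: 0.1
```

Emit:
{"method": "jog_arm", "body": {"travel": [[0, 0, 0.002], [0, 0, 0.004], [0, 0, 0.006], [0, 0, 0.008], [0, 0, 0.01], [0, 0, 0.01], [0, 0, 0.01], [0, 0, 0.01], [0, 0, 0.01], [0, 0, 0.01]], "dr": [[0, 0, 0], [0, 0, 0], [0, 0, 0], [0, 0, 0], [0, 0, 0], [0, 0, 0], [0, 0, 0], [0, 0, 0], [0, 0, 0], [0, 0, 0]], "claw": [0, 0, 0, 0, 0, 0, 0, 0, 0, 0]}}

```text
time_s: 19.1
tcp_pos: [0.5731, -0.062, 0.1275]
eef_rot: [180.0, 0.0, -81.9]
contact_force: [-2.1, -0.9, 4.0]
gripper_width: 0.0006
gripper_force: 1.8
```

Emit:
{"method": "jog_arm", "body": {"travel": [[0, 0, 0.001], [0, 0, 0.002], [0, 0, 0.003], [0, 0, 0.004], [0, 0, 0.005], [0, 0, 0.006], [0, 0, 0.006], [0, 0, 0.006], [0, 0, 0.006], [0, 0, 0.006]], "dr": [[0, 0, 0], [0, 0, 0], [0, 0, 0], [0, 0, 0], [0, 0, 0], [0, 0, 0], [0, 0, 0], [0, 0, 0], [0, 0, 0], [0, 0, 0]], "claw": [0, 0, 0, 0, 0, 0, 0, 0, 0, 0]}}

```text
time_s: 20.35
tcp_pos: [0.5727, -0.0621, 0.1246]
eef_rot: [180.0, -0.0, -81.9]
contact_force: [-4.6, -0.1, 6.9]
gripper_width: 0.0006
gripper_force: 3.0
```

Emit:
{"method": "jog_arm", "body": {"travel": [[0, 0, 0.001], [0, 0, 0.002], [0, 0, 0.003], [0, 0, 0.004], [0, 0, 0.004], [0, 0, 0.004], [0, 0, 0.004], [0, 0, 0.004], [0, 0, 0.004], [0, 0, 0.004]], "dr": [[0, 0, 0], [0, 0, 0], [0, 0, 0], [0, 0, 0], [0, 0, 0], [0, 0, 0], [0, 0, 0], [0, 0, 0], [0, 0, 0], [0, 0, 0]], "claw": [0, 0, 0, 0, 0, 0, 0, 0, 0, 0]}}

```text
time_s: 21.6
tcp_pos: [0.5727, -0.0621, 0.1226]
eef_rot: [179.9, -0.0, -81.9]
contact_force: [-5.2, 0.2, 6.2]
gripper_width: 0.0005
gripper_force: 3.0
```

Emit:
{"method": "jog_arm", "body": {"travel": [[0, 0.0005, 0.001], [0, 0.001, 0.002], [0, 0.0015, 0.003], [0, 0.002, 0.004], [0, 0.002, 0.004], [0, 0.002, 0.004], [0, 0.002, 0.004], [0, 0.002, 0.004], [0, 0.002, 0.004], [0, 0.002, 0.004]], "dr": [[0, 0, 0], [0, 0, 0], [0, 0, 0], [0, 0, 0], [0, 0, 0], [0, 0, 0], [0, 0, 0], [0, 0, 0], [0, 0, 0], [0, 0, 0]], "claw": [0, 0, 0, 0, 0, 0, 0, 0, 0, 0]}}

```text
time_s: 22.85
tcp_pos: [0.5724, -0.0621, 0.1211]
eef_rot: [-180.0, -0.0, -81.9]
contact_force: [-4.0, -0.6, 7.8]
gripper_width: 0.0007
gripper_force: 3.7
```

Emit:
{"method": "jog_arm", "body": {"travel": [[0, 0.0005, 0.001], [0, 0.001, 0.002], [0, 0.0015, 0.003], [0, 0.002, 0.004], [0, 0.002, 0.004], [0, 0.002, 0.004], [0, 0.002, 0.004], [0, 0.002, 0.004], [0, 0.002, 0.004], [0, 0.002, 0.004]], "dr": [[0, 0, 0], [0, 0, 0], [0, 0, 0], [0, 0, 0], [0, 0, 0], [0, 0, 0], [0, 0, 0], [0, 0, 0], [0, 0, 0], [0, 0, 0]], "claw": [0, 0, 0, 0, 0, 0, 0, 0, 0, 0]}}

```text
time_s: 24.1
tcp_pos: [0.5722, -0.0622, 0.1194]
eef_rot: [-179.9, -0.0, -81.9]
contact_force: [-1.9, 0.9, 9.5]
gripper_width: 0.0006
gripper_force: 4.0
```

Emit:
{"method": "jog_arm", "body": {"travel": [[0, 0.0005, 0.001], [0, 0.001, 0.002], [0, 0.001, 0.003], [0, 0.001, 0.003], [0, 0.001, 0.003], [0, 0.001, 0.003], [0, 0.001, 0.003], [0, 0.001, 0.003], [0, 0.001, 0.003], [0, 0.001, 0.003]], "dr": [[0, 0, 0], [0, 0, 0], [0, 0, 0], [0, 0, 0], [0, 0, 0], [0, 0, 0], [0, 0, 0], [0, 0, 0], [0, 0, 0], [0, 0, 0]], "claw": [0, 0, 0, 0, 0, 0, 0, 0, 0, 0]}}

```text
time_s: 25.35
tcp_pos: [0.5719, -0.0622, 0.1181]
eef_rot: [-179.9, -0.0, -81.9]
contact_force: [-1.8, -0.2, 8.9]
gripper_width: 0.0005
gripper_force: 4.3
```

Emit:
{"method": "jog_arm", "body": {"travel": [[0, 0.0005, 0.001], [0, 0.001, 0.002], [0, 0.001, 0.003], [0, 0.001, 0.003], [0, 0.001, 0.003], [0, 0.001, 0.003], [0, 0.001, 0.003], [0, 0.001, 0.003], [0, 0.001, 0.003], [0, 0.001, 0.003]], "dr": [[0, 0, 0], [0, 0, 0], [0, 0, 0], [0, 0, 0], [0, 0, 0], [0, 0, 0], [0, 0, 0], [0, 0, 0], [0, 0, 0], [0, 0, 0]], "claw": [0, 0, 0, 0, 0, 0, 0, 0, 0, 0]}}

```text
time_s: 26.6
tcp_pos: [0.57, -0.0624, 0.1153]
eef_rot: [180.0, 0.0, -81.9]
contact_force: [-0.7, 0.6, -0.4]
gripper_width: 0.0007
gripper_force: 0.0
```

The force went from about 9 N to zero, so the catch snapped. Next: retreat and check.

Emit:
{"method": "jog_arm", "body": {"travel": [[0, 0, -0.02], [0, 0, -0.06], [0, 0, -0.12], [0, 0, -0.18], [0, 0, -0.24], [0, 0, -0.3], [0, 0, -0.3], [0, 0, -0.3], [0, 0, -0.3], [0, 0, -0.3]], "dr": [[0, 0, 0], [0, 0, 0], [0, 0, 0], [0, 0, 0], [0, 0, 0], [0, 0, 0], [0, 0, 0], [0, 0, 0], [0, 0, 0], [0, 0, 0]], "claw": [0, 0, 0, 0, 0, 0, 0, 0, 0, 0]}}

```text
time_s: 27.85
tcp_pos: [0.5699, -0.0624, 0.2649]
eef_rot: [179.9, -0.0, -81.9]
contact_force: [1.4, 0.6, 0.1]
gripper_width: 0.001
gripper_force: 0.0
```

Run:
```python
from fit import *
s=r.get_state();print(s['time_s'],s['tcp_pos'],s['contact_force'],s['qd'])
c=r.capture('top')
p,px,uv=fit(c)
ex=np.array([.990,.139]);q=p-np.array([.752,-.0366,.092]);a=-(q[:,:2]@ex);b=q[:,:2]@np.array([-.139,.99])
k=(a>.03)&(a<.2)&(abs(b)>.11)&(abs(b)<.15)&(q[:,2]>-.01)&(q[:,2]<.08);print(k.sum(),np.polyfit(a[k],q[k,2],1))
for n in('sauce','jar','bowl'): print(n,[(np.round(world(c,d['at']),3),round(d['conf'],2)) for d in r.tip_of(n,'top')[:1]])
```

```text
27.85 [ 0.56989426 -0.0624241   0.26485611] [1.35419973 0.60427347 0.08452921] [ 0.01089115 -0.04871074  0.22618247  0.05040673 -0.03552447 -0.00475878]
257 [0.02497357 0.01616133]
sauce [(array([[0.574, 0.102, 0.668]]), 0.73)]
jar []
bowl []
```

The hood is latched at about 0.025 rad and the arm is clear.

```bash
python3 -c "
from plant import r
print(r.close_job())"
```

```text
the job is handed in; nothing more can be done
None
```

The hood was lowered under control onto its catch (about 0.15 rad), then pressed at up to about 10 N until it snapped shut (about 0.025 rad); the arm is clear, and I handed the job in at about 28 s with no verdict returned; the arm blocked a last check of bottle, jar and bowl, but it never came near them.

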